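# Mesh a beater into a hand mixer and hold it home

### The arm

A 6-joint arm with a two-finger parallel gripper is mounted at the origin on the work surface. World frame = base frame: x ahead of the robot, y to its left, z up, the work surface at z = 0. Lengths are in m, angles in rad, forces in N, time in s.
With the tool pointing down it reaches from about 0.25 to 0.775 m from the base axis. Payload 4 kg.
Tool frame: the origin (TCP) lies where the fingers leave the gripper's body, on its centre line; the fingertips stand 97 mm ahead of it and the grasp point (between the pads) lies 78 mm ahead of it; z points along the fingers, y is the line along which they close (so a half turn about z gives the same grasp; the last joint's range is limited). The gripper opens to 94 mm and grips with 3 to 60 N. Pads are 16 mm wide; open, the fingers measure 119 mm over their backs; the gripper's body (75 mm by 177 mm) begins 78 mm behind the grasp point.
Start: joints at [-1.436, 0.087, 1.371, -0, 1.684, -0.103], TCP at [0.13, -0.535, 0.303] pointing down, gripper open.
Joint ranges: [-3.1, 3.1], [-0.76, 2.03], [0.27, 2.55], [-1.08, 4.22], [0.17, 2.65], [-2.57, 2.57]. Speed limits (rad/s): [2.79, 2.79, 3.14, 3.14, 3.14, 3.14].

### API

Orientations are given as [roll, pitch, yaw] about the fixed x, y, z axes, in that order (R = Rz(yaw) Ry(pitch) Rx(roll)).
In Python, from bench import robot, eyes gives the robot as it stands. The module is installed in compiled form; this text tells all that it offers.
- The arm moves only by the tool carry_out, never from a script. Its argument "deltas" is a list of rows, each an object of numbers: "dx", "dy", "dz": the shift along the tool's x, y, z each as a share of 0.02 m, from -1 to 1; "wx", "wy", "wz": the turn, a rotation vector about the tool's x, y, z each as a share of 0.12 rad, from -1 to 1; "gripper": the closure in counts, from 0 (fully open) to 255 (shut). In form: [{"dx": .., "dy": .., "dz": .., "wx": .., "wy": .., "wz": .., "gripper": ..}, ...]. A call has 1 to 20 rows; each row shifts and turns the commanded pose from where the row before left it, along the tool's axes as they then stand; what a row does not reach is not made up. A row lasts 1/12 s, in which the tool goes at most 41.7 mm and 7.16 degrees, less where a joint would pass 70% of its speed; a pose out of reach is approached as far as the arm can. A call with a number of a shift or a turn outside -1 to 1 is refused whole. A call with a gripper value outside its range is refused whole. The fingers move at their own pace and stop on an object; the grip force is fixed at half the most. Time passes only in rows, so rows that do not move let the fingers close. It gives the time, the measured TCP pose, the force, the opening and the grip force at its end, in the units of the state.
- robot.get_obs(): the state, without advancing time (a new reading comes with each control period).
- eyes.snapshot(name): name is "scene" or "top" or "wrist"; returns the picture (420x560x3 uint8, red, green, blue); there is no depth.
- eyes.get_calibration(name): a dict with "fovy" (degrees; the focal length in pixels is half the picture's height over the tangent of half this angle, whatever the lens; pixels are square), "cx", "cy" (the principal point, pixels), "R" (3x3) and "t" (3): a world point X has camera coordinates R X + t. Camera axes: x right, y down, z forward; pixel columns grow to the right and rows downward; lengths in m; the calibration is good to about 2 mm. A picture is of the moment at which its call begins: read the wrist's pose just before it. get_calibration takes no time and is no camera call; for the wrist camera it gives the pose at the moment of the call.
- robot.close_job(): hands the job in; it is judged then, once.
The state is a dict: "time": time; "joint_positions": joint angles; "qvel": joint speeds; "joint_torque": joint torques, N m; "tool_pos": TCP position; "ee_rot": TCP orientation; "wrist_force": force on the tool from outside, world axes, zero at the start; "wrist_torque": the same for the moment, N m; "width": finger opening in m; "finger_force": force on a finger pad.
Only numpy, scipy, OpenCV 4.12 (cv2) and the standard library are available. Lean on these libraries where they do the work, as an engineer would, in place of code of your own. Each camera call takes 0.05 s, during which the arm holds its last target. There are 200 camera calls.

### The job

Pick the wire beater out of its wooden stand and fit it, stem down, into the wide ringed socket of the hand mixer that lies on its back in its cradle: turn the beater until its splines drop into the socket's slots, then push it fully home against the ejector spring until its collar sits on the socket's ring. Finish while still gripping the beater and pressing it home, without letting go. Leave the crockery and the other utensils where they are.

Things in the scene. Friction and masses are not known exactly. Their poses are not given: they have to be found in the camera images.
- beater: Steel mixer beater, 150 mm tall, 90 g, hanging upright, stem down, by its collar in the stand. Origin at the stem's lower tip, z up along the stem to the head. From the tip up: round-ended 9 mm pilot (0-14 mm), four splines (14-26 mm), 9 mm stem, round collar 34 mm wide and 4 mm thick (underside at 34 mm), hub 16 mm wide (70-78 mm), cage head (74-150 mm).
- beater_head (a point): Centre of the beater's cage head, 112 mm above the tip; the beater's axes. Around it stand four straight upright strips at the beater's +-x and +-y, 8 mm wide, 3 mm thick, 52 mm high (86-138 mm above the tip), opposite outer faces 44 mm apart: an opposite pair can be gripped from above.
- splines (a point): On the beater's axis, 20 mm above its tip, amid the four splines: lugs along the beater's +-x and +-y (in line with the strips), 4.5 mm thick, 18 mm across, lower edges rounded.
- sleeve (a point): On the socket's axis, on the face of the drive sleeve, 2 mm below the ring's top. The sleeve has a cross of two 7 mm wide slots at any angle, alike every quarter turn. This frame has the mixer's axes and does not show the slots' angle: find it by eye or by feel (the splines enter within about 8 degrees). The drive is stiff: turning it takes 0.5 N m.
- stand: Fixed wooden block 100 x 100 x 45 mm with a 25 mm upright hole through its centre; origin under its centre. At the start the collar rests on its top, so the beater's tip is 11 mm above the table; the beater's yaw varies. The tip leaves the hole after a lift of 34 mm.
- mixer: White hand mixer on its back in a wooden cradle, fixed, 240 x 120 mm at the foot, flat top 130 mm above the table. Origin on the table under its centre; x along its length. On top at x = 30 mm are two sockets: the wide one (30 mm ring, at y = +22 mm) takes this beater; the narrow one (20 mm disc, y = -24 mm) is for a smaller beater and admits nothing of this one.
- socket (a point): Centre of the wide socket's mouth, level with the top of its 30 mm ring, 132 mm above the table; the mixer's axes, z up. The beater's pilot enters at any angle; with the splines crossed the beater stops with its tip about 16 mm below this point. Once meshed it slides on, meets the ejector spring at 25 mm and is fully home with the tip 34 mm below, collar on ring.
- ejector (a joint): Spring ejector pin in the bottom of the wide socket: 0 = up (m), grows as the beater's tip pushes it down; 0.009 with the beater fully home. It pushes back with 3 N at the start and 8.4 N at 0.009, so a beater let go comes partly out.
- sugar_jar: White ceramic sugar jar with knobbed lid, 90 mm wide, 118 mm tall; origin under its centre. Leave alone.
- tumbler: Purple plastic tumbler, 72 mm wide, 110 mm tall; origin under its centre. Leave alone.
- plate_a: White melamine plate, 180 mm wide, 18 mm high; origin under its centre. Leave alone.
- plate_b: Yellow melamine plate, 180 mm wide, 18 mm high; origin under its centre. Leave alone.
- ladle: Stainless ladle, bowl 70 mm wide and 26 mm high, handle reaching 230 mm along its -x; origin under the bowl. Leave alone.
- small_beater: Flat one-loop beater lying on the table, 180 mm long, 48 mm wide, 8 mm high; origin under the root of its loop. Leave alone.
- mug: Blue mug, 80 mm wide, 90 mm tall, handle at its +y; origin under its centre. Leave alone.
There are look-alikes about, which are no part of the job. Of the things that look like the stand, take the one that is farthest to the robot's right at the start. Leave any green look-alike of the beater alone.

How it is judged:
On the way, in this order (a step that is already met when the one before it is completed fails the run):
1. the beater is lifted clear of its stand in the gripper (z of beater in the frame of stand above 0.05 m and contact force between the fingers and beater above 2 N), for 0.1 s.
2. the beater is meshed and pressed home in the wide socket (value of joint ejector above 0.0062 m and z of beater in the frame of socket below -0.031 m and horizontal distance between beater and socket below 0.004 m and angle between beater's own z axis and vertical below 0.1 rad and contact force between the fingers and beater above 2 N), for 0.3 s.
At the end, for the whole second after the job is handed in: The beater is still gripped and pressed home in the wide socket: ejector pushed down more than 6.2 mm, tip more than 31 mm below the socket's mouth and within 4 mm of its axis sideways, upright within 0.10 rad, fingers bearing on it (all of step 2); the arm keeps its last pose, push and grip.
It fails at once if a bystander is shifted more than 30 mm (distance of any of sugar_jar, tumbler, plate_a, plate_b, ladle, small_beater, mug from where it was at the start of the episode above 0.03 m).
It also fails if it takes over 64 s, if anything falls off the work surface, if the arm or the gripper's body presses on something with over 40 N, if the wrist force passes 120 N, or if a joint passes its speed limit or range.

## Working session

There is one attempt and no reset: what is moved stays moved. The work goes in short steps, Python scripts to look and compute and a tool call to move; the robot and the scene stay as the last step left them, time stands still between calls to the robot, and variables do not carry over. Pictures are saved under pics/ and viewed, at most 12 in all, crops included, and the job is handed in when it is done.

Besides the shell and the picture viewer there is one more tool, called after "Emit:" as name([rows], argument=value, ...), one row to a line, values as JSON. carry_out: Moves the arm, as the interface text tells. Shift numbers are shares of 0.02 m and turn numbers shares of 0.12 rad, none past 1 either way. Its arguments: {"type":"object","properties":{"deltas":{"type":"array","items":{"type":"object","properties":{"dx":{"type":"number"},"dy":{"type":"number"},"dz":{"type":"number"},"wx":{"type":"number"},"wy":{"type":"number"},"wz":{"type":"number"},"gripper":{"type":"number"}}}}},"required":["deltas"]}

```bash
mkdir -p pics; cat > h.py <<'E'
import numpy as np, cv2
from bench import robot, eyes
def cam(n):
    c=eyes.get_calibration(n); R=np.array(c["R"]);t=np.array(c["t"]);f=210/np.tan(np.radians(c["fovy"])/2)
    return R,t,f,c["cx"],c["cy"]
def ray(C,u,v):
    R,t,f,cx,cy=C
    d=R.T@np.array([(u-cx)/f,(v-cy)/f,1.]); return -R.T@t,d
def onz(C,u,v,z):
    o,d=ray(C,u,v); return o+d*(z-o[2])/d[2]
def proj(C,X):
    R,t,f,cx,cy=C; p=R@np.array(X)+t; return p[0]/p[2]*f+cx,p[1]/p[2]*f+cy
def tri(rs):
    A=0;b=0
    for o,d in rs:
        d=d/np.linalg.norm(d);P=np.eye(3)-np.outer(d,d);A=A+P;b=b+P@o
    return np.linalg.solve(A,b)
def snap(n,f):
    C=cam(n);im=np.array(eyes.snapshot(n))[:,:,::-1].copy();cv2.imwrite("pics/"+f+".png",im);return C,im
E
python3 - <<'E'
from h import *
for n in("scene","top","wrist"):
    C,im=snap(n,n+"0"); print(n,np.round(-C[0].T@C[1],3),C[2:],im.shape,np.round(C[0],2).tolist())
o=robot.get_obs();print(o)
E
```

```text
scene [0.968 0.839 1.046] (np.float64(521.3925075176705), 276.7211521602619, 210.876470284138) (420, 560, 3) [[-0.87, 0.49, 0.01], [0.33, 0.6, -0.73], [-0.36, -0.63, -0.69]]
top [ 0.398 -0.008  1.516] (np.float64(475.46738105048144), 278.6990593859761, 207.61982627062565) (420, 560, 3) [[-0.0, -1.0, -0.02], [-1.0, 0.0, -0.06], [0.06, 0.02, -1.0]]
wrist [ 0.201 -0.517  0.383] (np.float64(289.8137182602576), 280.9582430888611, 211.60474022588826) (420, 560, 3) [[0.23, -0.97, -0.0], [-0.94, -0.23, 0.25], [-0.25, -0.06, -0.97]]
{'time': 0.15, 'joint_positions': array([-1.43607686e+00,  8.78144306e-02,  1.37184073e+00,  2.68461926e-08,
        1.68363418e+00, -1.03061412e-01]), 'qvel': array([ 0.00031437, -0.00230821, -0.00381145,  0.00161382, -0.00204115,
       -0.00063654]), 'joint_torque': array([ 1.02839840e-03, -3.40642762e+01, -3.02793324e+01,  7.17515009e-02,
        3.05515446e-02, -1.11615839e-04]), 'tool_pos': array([ 0.1295336 , -0.53427633,  0.30179064]), 'ee_rot': array([-3.13990497e+00, -1.74580051e-04,  2.37780734e-01]), 'wrist_force': array([ 0.98210488, -1.03138207, -0.33360663]), 'wrist_torque': array([ 0.00360206, -0.00366542,  0.06401168]), 'finger_force': 0.0, 'width': 0.09415079721182058}
```

View pics/scene0.png

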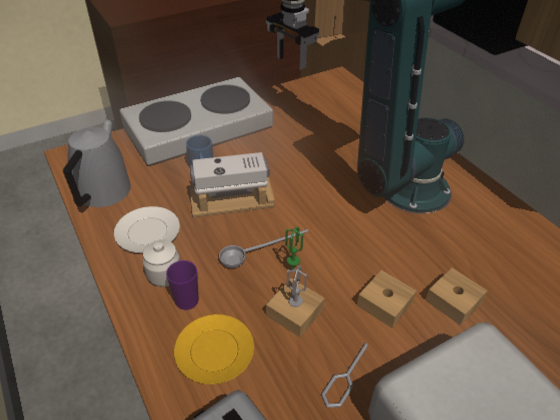

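View pics/top0.png

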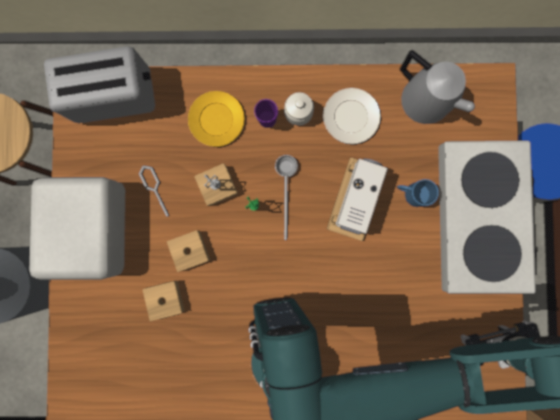

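The scene picture shows the steel beater in its stand at (295,300), the green look-alike at (293,250) and the mixer at (230,175). In the top picture the beater is at (213,185), the mixer's wide socket at (358,183) and its narrow one at (374,188). The beater's stand is also the rightmost of the three stands.

```bash
python3 - <<'E'
from h import *
T=cam("top");S=cam("scene")
print("beater",onz(T,213,184,.12),onz(S,296,285,.12))
print("stand",onz(T,216,185,.045))
print("socket",onz(T,358,183,.132),tri([ray(T,358,183),ray(S,219,171)]))
print("narrow",onz(T,374,188,.132))
t=cv2.imread("pics/top0.png")
a=cv2.resize(t[150:220,180:250],(400,400),interpolation=cv2.INTER_CUBIC);b=cv2.resize(t[150:220,325:395],(400,400),interpolation=cv2.INTER_CUBIC)
cv2.imwrite("pics/crop0.png",np.hstack([a,b]))
E
```

```text
beater [0.54641243 0.2075478  0.12      ] [0.5624771  0.22334741 0.12      ]
stand [0.55121697 0.20975526 0.045     ]
socket [ 0.54613513 -0.21815052  0.132     ] [ 0.54646344 -0.21863294  0.1287437 ]
narrow [ 0.53129159 -0.26446787  0.132     ]
```

View pics/crop0.png

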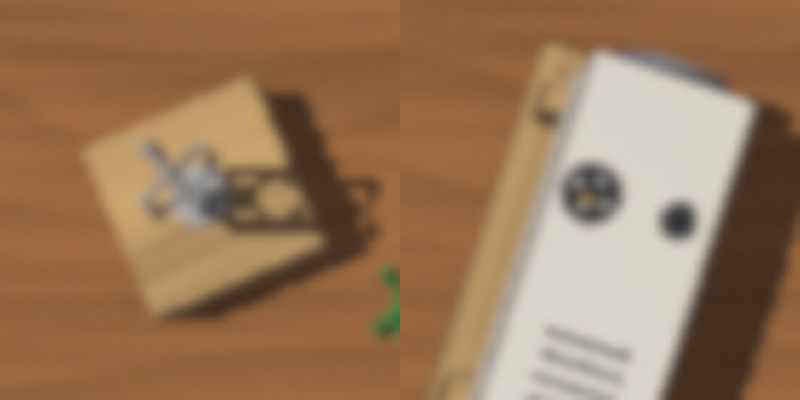

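The crop shows the beater's cage at (200,190) on the left, and on the right the wide socket with a light cross at (592,192). I'll go over the socket for a closer look.

Emit:
carry_out([
  {"dx":0.5,"dy":-0.2},
  {"dx":0.96,"dy":-0.43},
  {"dx":0.96,"dy":-0.43},
  {"dx":0.96,"dy":-0.43},
  {"dx":0.96,"dy":-0.43},
  {"dx":0.96,"dy":-0.43},
  {"dx":0.96,"dy":-0.43},
  {"dx":0.96,"dy":-0.43},
  {"dx":0.96,"dy":-0.43},
  {"dx":0.96,"dy":-0.43},
  {"dx":0.96,"dy":-0.43},
  {"dx":0.96,"dy":-0.43},
  {"dx":0.96,"dy":-0.43},
  {"dx":0.96,"dy":-0.43},
  {"dx":0.96,"dy":-0.43},
  {"dx":0.96,"dy":-0.43},
  {"dx":0.96,"dy":-0.43},
  {"dx":0.96,"dy":-0.43},
  {"dx":0.96,"dy":-0.43},
  {"dx":0.96,"dy":-0.43},
])

```text
invalid input
```

Emit:
carry_out([
  {"dx":0.96,"dy":-0.43},
  {"dx":0.96,"dy":-0.43,"dz":0.4},
  {"dx":0.96,"dy":-0.43,"dz":0.5},
  {"dx":0.5,"dy":-0.2,"dz":0.5},
  {"dz":0.2},
  {},
  {},
])

```text
invalid input
```

```bash
python3 - <<'E'
from h import *
o=robot.get_obs();print(o['time'],o['tool_pos'],o['ee_rot'])
C,im=snap("wrist","w1")
p=proj(C,[.546,-.218,.132]);print(p)
u,v=map(int,p);u=min(max(u,75),485);v=min(max(v,75),345);print(u,v)
c=cv2.resize(im[v-75:v+75,u-75:u+75],(600,600),interpolation=cv2.INTER_CUBIC);cv2.imwrite("pics/w1c.png",c)
E
```

```text
0.15 [ 0.1295336  -0.53427633  0.30179064] [-3.13990497e+00 -1.74580051e-04  2.37780734e-01]
(np.float64(-147.75989154361713), np.float64(-719.741338309121))
75 75
```

View pics/w1c.png

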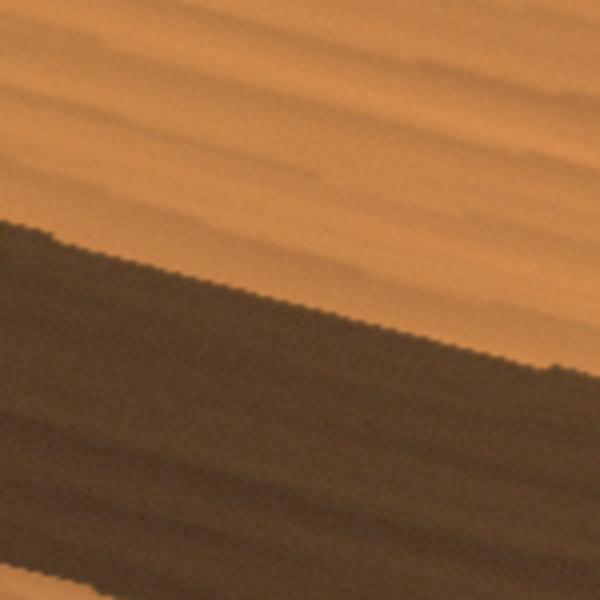

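The arm didn't move because every row needs all seven numbers, so this picture only shows bare table at the start pose. I'll resend the move with full rows.

Emit:
carry_out([
  {"dx":0.5,"dy":-0.2,"dz":0,"wx":0,"wy":0,"wz":0,"gripper":0},
  {"dx":0.96,"dy":-0.43,"dz":0,"wx":0,"wy":0,"wz":0,"gripper":0},
  {"dx":0.96,"dy":-0.43,"dz":0,"wx":0,"wy":0,"wz":0,"gripper":0},
  {"dx":0.96,"dy":-0.43,"dz":0,"wx":0,"wy":0,"wz":0,"gripper":0},
  {"dx":0.96,"dy":-0.43,"dz":0,"wx":0,"wy":0,"wz":0,"gripper":0},
  {"dx":0.96,"dy":-0.43,"dz":0,"wx":0,"wy":0,"wz":0,"gripper":0},
  {"dx":0.96,"dy":-0.43,"dz":0,"wx":0,"wy":0,"wz":0,"gripper":0},
  {"dx":0.96,"dy":-0.43,"dz":0,"wx":0,"wy":0,"wz":0,"gripper":0},
  {"dx":0.96,"dy":-0.43,"dz":0,"wx":0,"wy":0,"wz":0,"gripper":0},
  {"dx":0.96,"dy":-0.43,"dz":0,"wx":0,"wy":0,"wz":0,"gripper":0},
  {"dx":0.96,"dy":-0.43,"dz":0,"wx":0,"wy":0,"wz":0,"gripper":0},
  {"dx":0.96,"dy":-0.43,"dz":0,"wx":0,"wy":0,"wz":0,"gripper":0},
  {"dx":0.96,"dy":-0.43,"dz":0,"wx":0,"wy":0,"wz":0,"gripper":0},
  {"dx":0.96,"dy":-0.43,"dz":0,"wx":0,"wy":0,"wz":0,"gripper":0},
  {"dx":0.96,"dy":-0.43,"dz":0,"wx":0,"wy":0,"wz":0,"gripper":0},
  {"dx":0.96,"dy":-0.43,"dz":0,"wx":0,"wy":0,"wz":0,"gripper":0},
  {"dx":0.96,"dy":-0.43,"dz":0,"wx":0,"wy":0,"wz":0,"gripper":0},
  {"dx":0.96,"dy":-0.43,"dz":0,"wx":0,"wy":0,"wz":0,"gripper":0},
  {"dx":0.96,"dy":-0.43,"dz":0,"wx":0,"wy":0,"wz":0,"gripper":0},
  {"dx":0.96,"dy":-0.43,"dz":0,"wx":0,"wy":0,"wz":0,"gripper":0},
])

```text
time: 1.87
tool_pos: [0.4553, -0.282, 0.3027]
ee_rot: [-3.141, -0.0, 0.238]
wrist_force: [0.1, 0.1, 0.0]
width: 0.094
finger_force: 0.0
```

Emit:
carry_out([
  {"dx":0.96,"dy":-0.43,"dz":0,"wx":0,"wy":0,"wz":0,"gripper":0},
  {"dx":0.96,"dy":-0.43,"dz":0.4,"wx":0,"wy":0,"wz":0,"gripper":0},
  {"dx":0.96,"dy":-0.43,"dz":0.5,"wx":0,"wy":0,"wz":0,"gripper":0},
  {"dx":0.5,"dy":-0.2,"dz":0.5,"wx":0,"wy":0,"wz":0,"gripper":0},
  {"dx":0,"dy":0,"dz":0.2,"wx":0,"wy":0,"wz":0,"gripper":0},
  {"dx":0,"dy":0,"dz":0,"wx":0,"wy":0,"wz":0,"gripper":0},
  {"dx":0,"dy":0,"dz":0,"wx":0,"wy":0,"wz":0,"gripper":0},
])

```text
time: 2.45
tool_pos: [0.5124, -0.239, 0.2704]
ee_rot: [-3.141, 0.001, 0.237]
wrist_force: [-0.4, -1.0, 0.2]
width: 0.0939
finger_force: 0.0
```

```bash
python3 - <<'E'
from h import *
o=robot.get_obs();print(o['time'],o['tool_pos'],o['ee_rot'])
C,im=snap("wrist","w1")
p=proj(C,[.546,-.218,.132]);print(p)
u,v=map(int,p);u=min(max(u,75),485);v=min(max(v,75),345);print(u,v)
c=cv2.resize(im[v-75:v+75,u-75:u+75],(600,600),interpolation=cv2.INTER_CUBIC);cv2.imwrite("pics/w1c.png",c)
E
```

```text
2.45 [ 0.51239043 -0.2389841   0.27039178] [-3.14137300e+00  1.23392020e-03  2.37258883e-01]
(np.float64(264.99161510723206), np.float64(184.77989352302473))
264 184
```

View pics/w1c.png

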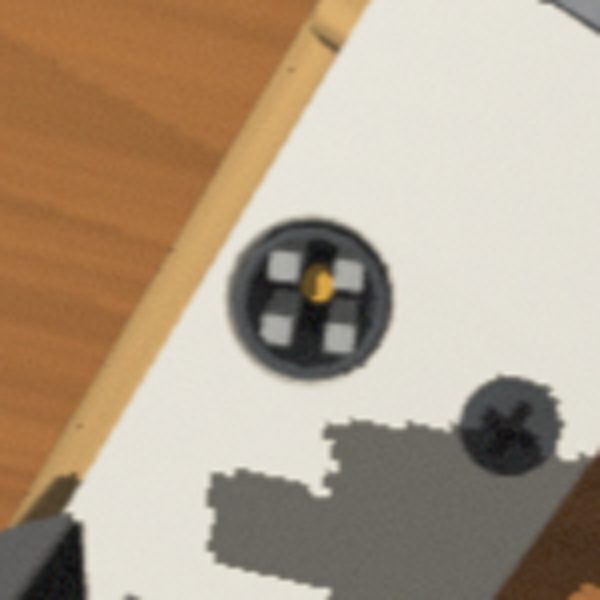

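The picture shows the wide socket's ring at (310,298) in the crop, with four light sleeve quadrants at (284,267), (349,276), (276,330) and (340,338). The slots between them are dark, and the narrow socket is at (510,425).

```bash
cat >> h.py <<'E'
def socket(C,im,g=(.546,-.218,.132)):
    u,v=map(int,proj(C,g)); r=34; x0,y0=u-r-4,v-r-4
    k=6; s=cv2.resize(im[y0:y0+2*r+8,x0:x0+2*r+8],None,fx=k,fy=k,interpolation=cv2.INTER_CUBIC)
    gr=cv2.cvtColor(s,cv2.COLOR_BGR2GRAY)
    full=lambda p:((p[0]+.5)/k-.5+x0,(p[1]+.5)/k-.5+y0)
    cs,_=cv2.findContours((gr<135).astype(np.uint8),cv2.RETR_EXTERNAL,cv2.CHAIN_APPROX_NONE)
    best=min([c for c in cs if 4000<cv2.contourArea(c)],key=lambda c:np.hypot(*(np.mean(c[:,0],0)-gr.shape[0]/2)))
    e=cv2.fitEllipse(cv2.convexHull(best)); ctr=full(e[0])
    m=np.zeros_like(gr); cv2.ellipse(m,(e[0],(e[1][0]*.75,e[1][1]*.75),e[2]),1,-1)
    hsv=cv2.cvtColor(s,cv2.COLOR_BGR2HSV)
    q=((gr>120)&(hsv[:,:,1]<60)&(m>0)).astype(np.uint8)
    n,_,st,ce=cv2.connectedComponentsWithStats(q)
    ps=[full(ce[i]) for i in range(1,n) if st[i,4]>200]
    P=np.array([onz(C,*p,.130)[:2] for p in ps])
    return ctr,np.array(e[1])/k,P
E
python3 - <<'E'
from h import *
C=cam("wrist");im=cv2.imread("pics/w1.png")
ctr,sz,P=socket(C,im);print(ctr,sz,onz(C,*ctr,.132));print(P,P.mean(0))
d=P-P.mean(0);a=np.arctan2(d[:,1],d[:,0]);print("slot angle",np.degrees(np.angle(np.exp(4j*(a-np.pi/4)).mean())/4), np.degrees(a)%90)
E
```

```text
(266.2681121826172, 183.44520568847656) [40.47006989 41.1023407 ] [ 0.54736173 -0.21913777  0.132     ]
[[ 0.55221311 -0.21266716]
 [ 0.55333464 -0.22504692]
 [ 0.53983295 -0.21385233]
 [ 0.54099471 -0.22613775]] [ 0.54659385 -0.21942604]
slot angle 5.2746041657776175 [50.26021678 50.17656367 50.49770298 50.16394038]
```

Emit:
carry_out([
  {"dx":0.1,"dy":-0.5,"dz":-0.3,"wx":0,"wy":0,"wz":0,"gripper":0},
  {"dx":0.2,"dy":-0.9,"dz":-0.3,"wx":0,"wy":0,"wz":0,"gripper":0},
  {"dx":0.2,"dy":-0.9,"dz":-0.3,"wx":0,"wy":0,"wz":0,"gripper":0},
  {"dx":0.1,"dy":-0.5,"dz":-0.3,"wx":0,"wy":0,"wz":0,"gripper":0},
  {"dx":0,"dy":-0.2,"dz":0,"wx":0,"wy":0,"wz":0,"gripper":0},
  {"dx":0,"dy":0,"dz":0,"wx":0,"wy":0,"wz":0,"gripper":0},
  {"dx":0,"dy":0,"dz":0,"wx":0,"wy":0,"wz":0,"gripper":0},
])

```text
time: 3.08
tool_pos: [0.5104, -0.1778, 0.2949]
ee_rot: [3.141, -0.0, 0.238]
wrist_force: [-0.9, -0.3, 1.2]
width: 0.0936
finger_force: 0.0
```

```bash
python3 - <<'E'
from h import *
C1=None
C,im=snap("wrist","w2")
ctr,sz,P=socket(C,im,(.547,-.219,.132));print(ctr,sz,onz(C,*ctr,.132));print(P.mean(0))
d=P-P.mean(0);a=np.arctan2(d[:,1],d[:,0]);print(np.degrees(a)%90-45)
print(proj(C,[.5469,-.2193,.132]),proj(C,[.5469,-.2193,.137]))
E
```

```text
(336.4461441040039, 193.44681294759116) [35.22558085 36.97536214] [ 0.54698944 -0.2178628   0.132     ]
[ 0.54636169 -0.21861559]
[5.44883118 5.56677602 5.90207606 5.00882041]
(np.float64(338.02502417084327), np.float64(193.93037512867457)) (np.float64(339.16042103368005), np.float64(195.07619254545725))
```

Emit:
carry_out([
  {"dx":0.12,"dy":-0.5,"dz":-0.1,"wx":0,"wy":0,"wz":0,"gripper":0},
  {"dx":0.24,"dy":-0.97,"dz":0,"wx":0,"wy":0,"wz":0,"gripper":0},
  {"dx":0.24,"dy":-0.97,"dz":0,"wx":0,"wy":0,"wz":0,"gripper":0},
  {"dx":0.24,"dy":-0.97,"dz":0,"wx":0,"wy":0,"wz":0,"gripper":0},
  {"dx":0.24,"dy":-0.97,"dz":0,"wx":0,"wy":0,"wz":0,"gripper":0},
  {"dx":0.24,"dy":-0.97,"dz":0,"wx":0,"wy":0,"wz":0,"gripper":0},
  {"dx":0.24,"dy":-0.97,"dz":0,"wx":0,"wy":0,"wz":0,"gripper":0},
  {"dx":0.24,"dy":-0.97,"dz":0,"wx":0,"wy":0,"wz":0,"gripper":0},
  {"dx":0.24,"dy":-0.97,"dz":0,"wx":0,"wy":0,"wz":0,"gripper":0},
  {"dx":0.24,"dy":-0.97,"dz":0,"wx":0,"wy":0,"wz":0,"gripper":0},
  {"dx":0.24,"dy":-0.97,"dz":0,"wx":0,"wy":0,"wz":0,"gripper":0},
  {"dx":0.24,"dy":-0.97,"dz":0,"wx":0,"wy":0,"wz":0,"gripper":0},
  {"dx":0.24,"dy":-0.97,"dz":0,"wx":0,"wy":0,"wz":0,"gripper":0},
  {"dx":0.24,"dy":-0.97,"dz":0,"wx":0,"wy":0,"wz":0,"gripper":0},
  {"dx":0.24,"dy":-0.97,"dz":0,"wx":0,"wy":0,"wz":0,"gripper":0},
  {"dx":0.24,"dy":-0.97,"dz":0,"wx":0,"wy":0,"wz":0,"gripper":0},
  {"dx":0.24,"dy":-0.97,"dz":0,"wx":0,"wy":0,"wz":0,"gripper":0},
  {"dx":0.24,"dy":-0.97,"dz":0,"wx":0,"wy":0,"wz":0,"gripper":0},
  {"dx":0.1,"dy":-0.5,"dz":0,"wx":0,"wy":0,"wz":0,"gripper":0},
  {"dx":0,"dy":0,"dz":0,"wx":0,"wy":0,"wz":0,"gripper":0},
])

```text
time: 4.8
tool_pos: [0.5114, 0.1844, 0.2961]
ee_rot: [-3.141, 0.001, 0.24]
wrist_force: [-0.5, -0.5, -0.4]
width: 0.094
finger_force: 0.0
```

```bash
python3 - <<'E'
from h import *
o=robot.get_obs();print(o['time'],o['tool_pos'],o['ee_rot'])
C,im=snap("wrist","w3");print(proj(C,[.548,.209,.149]))
E
```

```text
4.8 [0.51144165 0.18435718 0.29613794] [-3.14108080e+00  1.04880296e-03  2.40300326e-01]
(np.float64(262.0870425278079), np.float64(178.28602931718308))
```

View pics/w3.png

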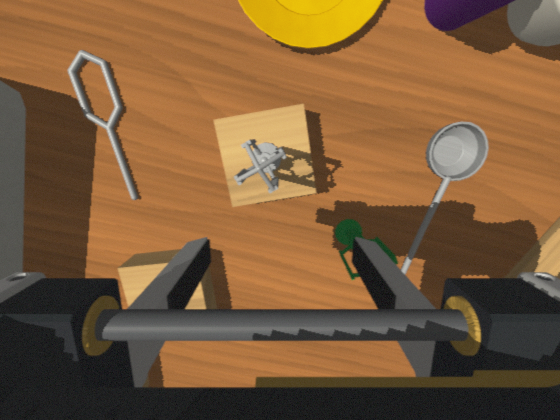

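The wrist picture shows the stand at (265,155) with the beater's cage cross at (260,165) and strip tops near (250,142), (277,187), (238,181) and (283,153). The green beater is at (348,235).

```bash
python3 - <<'E'
from h import *
im=cv2.imread("pics/w3.png");c=cv2.resize(im[130:205,220:320],(800,600),interpolation=cv2.INTER_CUBIC);cv2.imwrite("pics/w3c.png",c)
E
```

```text
(no output)
```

View pics/w3c.png

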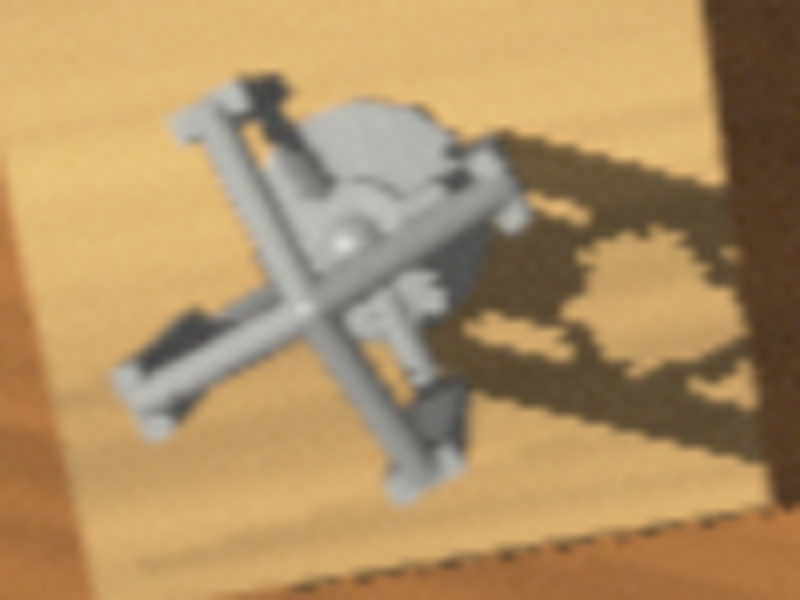

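Enlarged, the cage's crossing is at (308,306). The bar ends are at (208,112), (432,482), (135,402) and (503,190), and the hub and collar lie up and to the right.

```bash
python3 - <<'E'
from h import *
C=cam("wrist");T=cam("top");S=cam("scene")
E=[(208,112),(432,482),(135,402),(503,190)]
f=lambda p:(220+p[0]/8-.44,130+p[1]/8-.44)
for z in(.149,.158):
  P=[onz(C,*f(p),z)[:2] for p in E]
  for a,b in((0,1),(2,3)):
    d=P[b]-P[a];print(z,np.linalg.norm(d),np.degrees(np.arctan2(d[1],d[0]))%180,(P[a]+P[b])/2)
print(onz(C,*f((308,306)),.158),"collar",onz(C,*f((385,195)),.049))
# crossing in top: upscaled bright blob
print(proj(T,[.549,.207,.158]),proj(S,[.549,.207,.158]))
o=robot.get_obs();print(o['tool_pos'])
E
```

```text
0.149 0.04188262788790085 44.1599288286732 [0.55635147 0.21124909]
0.149 0.04191745472201416 133.10293273286 [0.55656092 0.21183404]
0.158 0.04023583368102835 44.15992882867317 [0.55741473 0.21083842]
0.158 0.040269291149570424 133.10293273286007 [0.55761594 0.21140037]
[0.55661546 0.21203706 0.158     ] collar [0.56088784 0.21048888 0.049     ]
(np.float64(211.16481341940323), np.float64(181.71381322411364)) (np.float64(297.9495905938466), np.float64(266.86572343627586))
[0.51158361 0.18314379 0.29624215]
```

Emit:
carry_out([
  {"dx":0.5,"dy":-0.16,"dz":0,"wx":0,"wy":0,"wz":0,"gripper":0},
  {"dx":0.8,"dy":-0.25,"dz":0,"wx":0,"wy":0,"wz":0,"gripper":0},
  {"dx":0.7,"dy":-0.22,"dz":0,"wx":0,"wy":0,"wz":0,"gripper":0},
  {"dx":0.5,"dy":-0.16,"dz":0,"wx":0,"wy":0,"wz":0,"gripper":0},
  {"dx":0,"dy":0,"dz":0,"wx":0,"wy":0,"wz":-0.6,"gripper":0},
  {"dx":0,"dy":0,"dz":0,"wx":0,"wy":0,"wz":-0.9,"gripper":0},
  {"dx":0,"dy":0,"dz":0,"wx":0,"wy":0,"wz":-0.9,"gripper":0},
  {"dx":0,"dy":0,"dz":0,"wx":0,"wy":0,"wz":-0.9,"gripper":0},
  {"dx":0,"dy":0,"dz":0,"wx":0,"wy":0,"wz":-0.7,"gripper":0},
  {"dx":0,"dy":0,"dz":0,"wx":0,"wy":0,"wz":-0.36,"gripper":0},
  {"dx":0,"dy":0,"dz":0,"wx":0,"wy":0,"wz":0,"gripper":0},
  {"dx":0,"dy":0,"dz":0,"wx":0,"wy":0,"wz":0,"gripper":0},
])

```text
time: 5.85
tool_pos: [0.5573, 0.209, 0.2965]
ee_rot: [3.141, 0.0, 0.758]
wrist_force: [-1.2, 0.5, -0.7]
width: 0.0939
finger_force: 0.0
```

```bash
python3 - <<'E'
from h import *
o=robot.get_obs();print(o['time'],o['tool_pos'],o['ee_rot'],o['joint_positions'])
C,im=snap("wrist","w4");u,v=proj(C,[.557,.211,.149]);print(u,v)
np.savez("c4.npz",R=C[0],t=C[1]);u=int(u);v=int(v);print(u-50,v-38)
c=cv2.resize(im[v-38:v+37,u-50:u+50],(800,600),interpolation=cv2.INTER_CUBIC);cv2.imwrite("pics/w4c.png",c)
E
```

```text
5.85 [0.55727367 0.20897019 0.29652698] [3.14128373e+00 1.29233155e-04 7.58216502e-01] [ 2.63658056e-01  1.89310652e-01  1.26831993e+00 -3.35392166e-04
  1.68392919e+00  1.07619999e+00]
278.8354506052112 226.62579581768168
228 188
```

View pics/w4c.png

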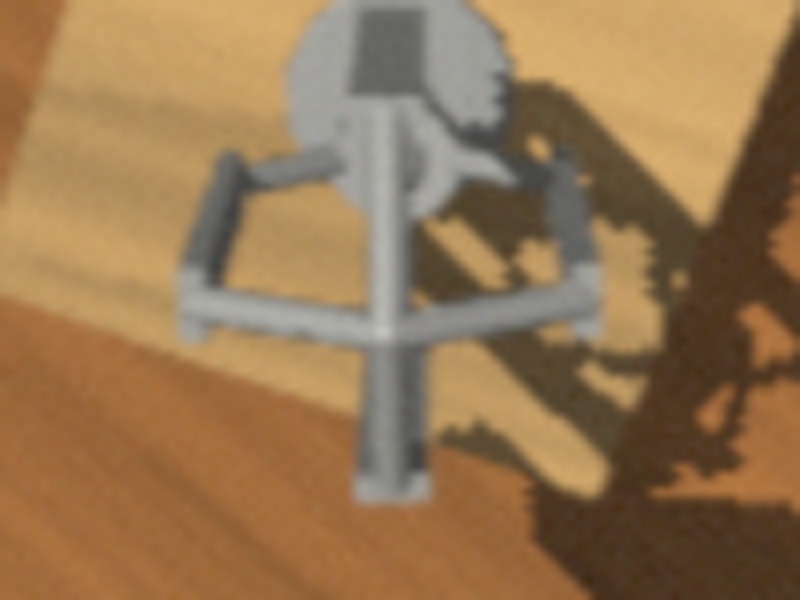

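The view is now square to the cage. The left strip top is at (192,302), the right at (583,300), the near at (392,488) and the far at (391,95), with the crossing at (385,330).

```bash
python3 - <<'E'
from h import *
C=cam("wrist");T=cam("top");o=robot.get_obs();p,y=o['tool_pos'],o['ee_rot'][2]
# w3 camera: same mount, pose then
def pose(p,yaw):
    c,s=np.cos(yaw),np.sin(yaw);return np.array([[c,s,0],[s,-c,0],[0,0,-1.]]),np.array(p)
Rt,pt=pose(p,y);cw=-C[0].T@C[1]
mount=Rt.T@(cw-pt);Rm=C[0]@Rt
R3,p3=pose([.51158,.18314,.29624],.2403)
C3=(Rm@R3.T,None,*C[2:]);C3=(C3[0],-C3[0]@(p3+R3@mount),*C[2:])
f3=lambda q:(220+q[0]/8-.44,130+q[1]/8-.44); f4=lambda q:(228+q[0]/8-.44,188+q[1]/8-.44)
prs=[((208,112),(391,90)),((432,482),(392,488)),((135,402),(192,302)),((503,190),(583,300)),((308,306),(385,332))]
X=[]
for a,b in prs:
    x=tri([ray(C3,*f3(a)),ray(C,*f4(b))]);X.append(x);print(x)
X=np.array(X);print("mean4",X[:4].mean(0))
for i,j in((1,0),(2,3)):
    P=[onz(C,*f4(prs[k][1]),.149)[:2] for k in(i,j)];d=P[1]-P[0];print(np.linalg.norm(d),np.degrees(np.arctan2(d[1],d[0])),(P[0]+P[1])/2)
g=X[4]; print("crossing on top/now",onz(C,*f4((385,332)),.158))
for c in[(.557,.211)]:
    v=np.array([c[0],c[1]])-p[:2];print(p,np.degrees(y),"move tool",v@Rt[:2,0],v@Rt[:2,1])
E
```

```text
[0.57077169 0.22701169 0.13684697]
[0.53918241 0.19652944 0.13968704]
[0.54119955 0.22759007 0.14444836]
[0.56971481 0.19664436 0.14147644]
[0.55555663 0.21237083 0.15416154]
mean4 [0.55521712 0.21194389 0.1406147 ]
0.042984428984099925 43.26333853070365 [0.55704271 0.21397798]
0.04045252735728228 -46.35755855791468 [0.55616548 0.21372642]
crossing on top/now [0.5557779  0.21350811 0.158     ]
[0.55714112 0.20910748 0.29655105] 43.460931688218 move tool 0.0011993552337291919 -0.001470744853855501
```

Beater axis is at about (0.556, 0.213), its strips are aligned with the tool to within 1°, and the measured strip-top height of 0.14 m agrees with the text. I'll descend and grip.

Emit:
carry_out([
  {"dx":0.1,"dy":-0.16,"dz":0.4,"wx":0,"wy":0,"wz":0,"gripper":0},
  {"dx":0,"dy":0,"dz":0.8,"wx":0,"wy":0,"wz":0,"gripper":0},
  {"dx":0,"dy":0,"dz":0.8,"wx":0,"wy":0,"wz":0,"gripper":0},
  {"dx":0,"dy":0,"dz":0.8,"wx":0,"wy":0,"wz":0,"gripper":0},
  {"dx":0,"dy":0,"dz":0.8,"wx":0,"wy":0,"wz":0,"gripper":0},
  {"dx":0,"dy":0,"dz":0.6,"wx":0,"wy":0,"wz":0,"gripper":0},
  {"dx":0,"dy":0,"dz":0.4,"wx":0,"wy":0,"wz":0,"gripper":0},
  {"dx":0,"dy":0,"dz":0.2,"wx":0,"wy":0,"wz":0,"gripper":0},
  {"dx":0,"dy":0,"dz":0,"wx":0,"wy":0,"wz":0,"gripper":0},
])

```text
time: 6.65
tool_pos: [0.5555, 0.2135, 0.1995]
ee_rot: [-3.141, 0.002, 0.761]
wrist_force: [-0.5, -0.1, -0.2]
width: 0.0945
finger_force: 0.0
```

Emit:
carry_out([
  {"dx":0,"dy":0,"dz":0,"wx":0,"wy":0,"wz":0,"gripper":60},
  {"dx":0,"dy":0,"dz":0,"wx":0,"wy":0,"wz":0,"gripper":100},
  {"dx":0,"dy":0,"dz":0,"wx":0,"wy":0,"wz":0,"gripper":150},
  {"dx":0,"dy":0,"dz":0,"wx":0,"wy":0,"wz":0,"gripper":200},
  {"dx":0,"dy":0,"dz":0,"wx":0,"wy":0,"wz":0,"gripper":255},
  {"dx":0,"dy":0,"dz":0,"wx":0,"wy":0,"wz":0,"gripper":255},
  {"dx":0,"dy":0,"dz":0,"wx":0,"wy":0,"wz":0,"gripper":255},
  {"dx":0,"dy":0,"dz":0,"wx":0,"wy":0,"wz":0,"gripper":255},
])

```text
time: 7.32
tool_pos: [0.5559, 0.2135, 0.2007]
ee_rot: [3.141, -0.0, 0.761]
wrist_force: [0.9, -0.5, 0.5]
width: 0.0444
finger_force: 0.8
```

Emit:
carry_out([
  {"dx":0,"dy":0,"dz":0,"wx":0,"wy":0,"wz":0,"gripper":255},
  {"dx":0,"dy":0,"dz":0,"wx":0,"wy":0,"wz":0,"gripper":255},
  {"dx":0,"dy":0,"dz":0,"wx":0,"wy":0,"wz":0,"gripper":255},
  {"dx":0,"dy":0,"dz":-0.2,"wx":0,"wy":0,"wz":0,"gripper":255},
  {"dx":0,"dy":0,"dz":-0.3,"wx":0,"wy":0,"wz":0,"gripper":255},
  {"dx":0,"dy":0,"dz":-0.5,"wx":0,"wy":0,"wz":0,"gripper":255},
  {"dx":0,"dy":0,"dz":-0.5,"wx":0,"wy":0,"wz":0,"gripper":255},
  {"dx":0,"dy":0,"dz":-0.5,"wx":0,"wy":0,"wz":0,"gripper":255},
  {"dx":0,"dy":0,"dz":-0.5,"wx":0,"wy":0,"wz":0,"gripper":255},
  {"dx":0,"dy":0,"dz":-0.5,"wx":0,"wy":0,"wz":0,"gripper":255},
  {"dx":0,"dy":0,"dz":-0.6,"wx":0,"wy":0,"wz":0,"gripper":255},
  {"dx":0,"dy":0,"dz":-0.7,"wx":0,"wy":0,"wz":0,"gripper":255},
  {"dx":0,"dy":0,"dz":-0.7,"wx":0,"wy":0,"wz":0,"gripper":255},
  {"dx":0,"dy":0,"dz":-0.8,"wx":0,"wy":0,"wz":0,"gripper":255},
  {"dx":0,"dy":0,"dz":-0.8,"wx":0,"wy":0,"wz":0,"gripper":255},
  {"dx":0,"dy":0,"dz":-0.6,"wx":0,"wy":0,"wz":0,"gripper":255},
  {"dx":0,"dy":0,"dz":-0.4,"wx":0,"wy":0,"wz":0,"gripper":255},
  {"dx":0,"dy":0,"dz":-0.2,"wx":0,"wy":0,"wz":0,"gripper":255},
  {"dx":0,"dy":0,"dz":0,"wx":0,"wy":0,"wz":0,"gripper":255},
])

```text
time: 8.9
tool_pos: [0.5561, 0.2136, 0.3578]
ee_rot: [3.141, -0.002, 0.761]
wrist_force: [0.2, -0.0, -0.4]
width: 0.044
finger_force: 30.0
```

```bash
python3 - <<'E'
from h import *
o=robot.get_obs();print(o['time'],o['tool_pos'],o['ee_rot'],o['joint_positions'],o['width'],o['finger_force'])
C,a=snap("wrist","w5");p=o['tool_pos'];X=np.array([p[0],p[1],p[2]-.078])
print(proj(C,X),proj(C,X-[0,0,.074]))
S,b=snap("scene","s5");u,v=map(int,proj(S,X-[0,0,.06]));print(u,v)
c=cv2.resize(b[v-50:v+55,max(u-50,0):u+50],(400,420),interpolation=cv2.INTER_CUBIC)
cv2.imwrite("pics/c5.png",np.hstack([cv2.resize(a[100:310,180:380],(400,420)),c]))
E
```

```text
8.9 [0.55605527 0.2135573  0.35778839] [ 3.14069648e+00 -1.50643755e-03  7.60950748e-01] [ 2.71558200e-01  1.85855037e-01  1.15207527e+00 -8.50791332e-05
  1.80191145e+00  1.08138489e+00] 0.043956524504628856 29.989284016382953
(np.float64(280.8243609673965), np.float64(263.9790713232521)) (np.float64(280.74653338493954), np.float64(226.6838025424926))
297 251
```

View pics/c5.png

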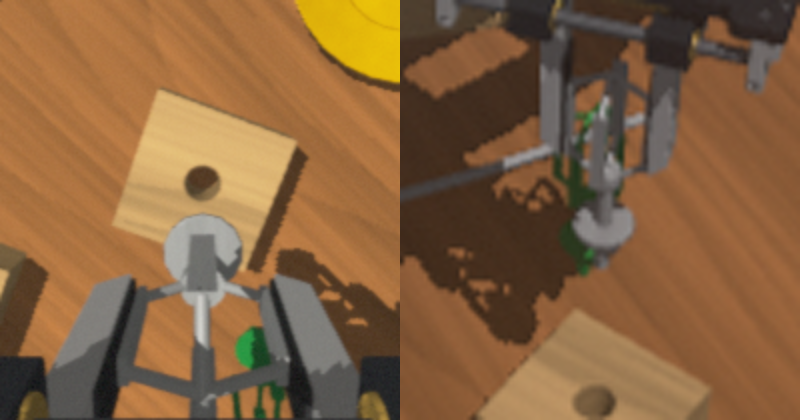

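The wrist view (left) shows the beater hanging true between the fingers, with the collar at (203,253), right on the tool axis. The scene view (right) shows it clear of the stand. Next is turning 38° and carrying it to the socket.

Emit:
carry_out([
  {"dx":0,"dy":0,"dz":0,"wx":0,"wy":0,"wz":0.4,"gripper":255},
  {"dx":0,"dy":0,"dz":0,"wx":0,"wy":0,"wz":0.7,"gripper":255},
  {"dx":0,"dy":0,"dz":0,"wx":0,"wy":0,"wz":0.8,"gripper":255},
  {"dx":0,"dy":0,"dz":0,"wx":0,"wy":0,"wz":0.8,"gripper":255},
  {"dx":0,"dy":0,"dz":0,"wx":0,"wy":0,"wz":0.8,"gripper":255},
  {"dx":0,"dy":0,"dz":0,"wx":0,"wy":0,"wz":0.8,"gripper":255},
  {"dx":0,"dy":0,"dz":0,"wx":0,"wy":0,"wz":0.7,"gripper":255},
  {"dx":0,"dy":0,"dz":0,"wx":0,"wy":0,"wz":0.4,"gripper":255},
  {"dx":0,"dy":0,"dz":0,"wx":0,"wy":0,"wz":0.16,"gripper":255},
  {"dx":0,"dy":0,"dz":0,"wx":0,"wy":0,"wz":0,"gripper":255},
  {"dx":0,"dy":0,"dz":0,"wx":0,"wy":0,"wz":0,"gripper":255},
])

```text
time: 9.92
tool_pos: [0.5558, 0.2135, 0.3558]
ee_rot: [3.141, 0.001, 0.095]
wrist_force: [0.6, 0.4, -0.5]
width: 0.044
finger_force: 30.0
```

Emit:
carry_out([
  {"dx":-0.05,"dy":0.4,"dz":0,"wx":0,"wy":0,"wz":0,"gripper":255},
  {"dx":-0.1,"dy":0.8,"dz":0,"wx":0,"wy":0,"wz":0,"gripper":255},
  {"dx":-0.1,"dy":0.8,"dz":0,"wx":0,"wy":0,"wz":0,"gripper":255},
  {"dx":-0.1,"dy":0.8,"dz":0,"wx":0,"wy":0,"wz":0,"gripper":255},
  {"dx":-0.1,"dy":0.8,"dz":0,"wx":0,"wy":0,"wz":0,"gripper":255},
  {"dx":-0.1,"dy":0.8,"dz":0,"wx":0,"wy":0,"wz":0,"gripper":255},
  {"dx":-0.1,"dy":0.8,"dz":0,"wx":0,"wy":0,"wz":0,"gripper":255},
  {"dx":-0.1,"dy":0.8,"dz":0,"wx":0,"wy":0,"wz":0,"gripper":255},
  {"dx":-0.1,"dy":0.8,"dz":0,"wx":0,"wy":0,"wz":0,"gripper":255},
  {"dx":-0.1,"dy":0.8,"dz":0,"wx":0,"wy":0,"wz":0,"gripper":255},
  {"dx":-0.1,"dy":0.8,"dz":0,"wx":0,"wy":0,"wz":0,"gripper":255},
  {"dx":-0.1,"dy":0.8,"dz":0,"wx":0,"wy":0,"wz":0,"gripper":255},
  {"dx":-0.1,"dy":0.8,"dz":0,"wx":0,"wy":0,"wz":0,"gripper":255},
  {"dx":-0.1,"dy":0.8,"dz":0,"wx":0,"wy":0,"wz":0,"gripper":255},
  {"dx":-0.1,"dy":0.8,"dz":0,"wx":0,"wy":0,"wz":0,"gripper":255},
  {"dx":-0.1,"dy":0.8,"dz":0,"wx":0,"wy":0,"wz":0,"gripper":255},
  {"dx":-0.1,"dy":0.8,"dz":0,"wx":0,"wy":0,"wz":0,"gripper":255},
  {"dx":-0.1,"dy":0.8,"dz":0,"wx":0,"wy":0,"wz":0,"gripper":255},
  {"dx":-0.1,"dy":0.8,"dz":0,"wx":0,"wy":0,"wz":0,"gripper":255},
  {"dx":-0.05,"dy":0.4,"dz":0,"wx":0,"wy":0,"wz":0,"gripper":255},
])

```text
time: 11.58
tool_pos: [0.5461, -0.0948, 0.3566]
ee_rot: [3.141, 0.0, 0.092]
wrist_force: [-0.2, -0.6, -1.2]
width: 0.0435
finger_force: 30.0
```

Emit:
carry_out([
  {"dx":-0.1,"dy":0.8,"dz":0,"wx":0,"wy":0,"wz":0,"gripper":255},
  {"dx":-0.1,"dy":0.8,"dz":0,"wx":0,"wy":0,"wz":0,"gripper":255},
  {"dx":-0.1,"dy":0.8,"dz":0,"wx":0,"wy":0,"wz":0,"gripper":255},
  {"dx":-0.1,"dy":0.8,"dz":0,"wx":0,"wy":0,"wz":0,"gripper":255},
  {"dx":-0.1,"dy":0.8,"dz":0,"wx":0,"wy":0,"wz":0,"gripper":255},
  {"dx":-0.1,"dy":0.8,"dz":0,"wx":0,"wy":0,"wz":0,"gripper":255},
  {"dx":-0.1,"dy":0.8,"dz":0,"wx":0,"wy":0,"wz":0,"gripper":255},
  {"dx":-0.1,"dy":0.8,"dz":0,"wx":0,"wy":0,"wz":0,"gripper":255},
  {"dx":-0.05,"dy":0.4,"dz":0,"wx":0,"wy":0,"wz":0,"gripper":255},
  {"dx":0,"dy":0,"dz":0,"wx":0,"wy":0,"wz":0,"gripper":255},
  {"dx":0,"dy":0,"dz":0,"wx":0,"wy":0,"wz":0,"gripper":255},
])

```text
time: 12.5
tool_pos: [0.5422, -0.2296, 0.3565]
ee_rot: [-3.141, 0.0, 0.094]
wrist_force: [0.7, 0.4, -1.2]
width: 0.0435
finger_force: 30.0
```

```bash
cat > st.py <<'E'
from h import *
o=robot.get_obs();p=o['tool_pos'];y=o['ee_rot'][2]
v=np.array([.5468,-.2190])-p[:2]
print(o['time'],p,o['ee_rot'],"yaw",np.degrees(y),"F",o['wrist_force'],o['wrist_torque'],o['finger_force'],"tip z-socket",p[2]-.19-.132)
print("units dx,dy:",(v@[np.cos(y),np.sin(y)])/.02,(v@[np.sin(y),-np.cos(y)])/.02)
E
python3 st.py
```

```text
12.5 [ 0.54221577 -0.22961644  0.35654591] [-3.14085053e+00  1.39221005e-04  9.35072248e-02] yaw 5.357569335070638 F [ 0.74429247  0.38611712 -1.22123514] [0.03702978 0.00660441 0.03985981] 29.98929380752088 tip z-socket 0.03454590877461844
units dx,dy: 0.2777733844208139 -0.5071015143270355
```

Emit:
carry_out([
  {"dx":0.14,"dy":-0.26,"dz":0,"wx":0,"wy":0,"wz":0,"gripper":255},
  {"dx":0.14,"dy":-0.25,"dz":0,"wx":0,"wy":0,"wz":0,"gripper":255},
  {"dx":0,"dy":0,"dz":0.4,"wx":0,"wy":0,"wz":0,"gripper":255},
  {"dx":0,"dy":0,"dz":0.5,"wx":0,"wy":0,"wz":0,"gripper":255},
  {"dx":0,"dy":0,"dz":0.4,"wx":0,"wy":0,"wz":0,"gripper":255},
  {"dx":0,"dy":0,"dz":0.1,"wx":0,"wy":0,"wz":0,"gripper":255},
  {"dx":0,"dy":0,"dz":0,"wx":0,"wy":0,"wz":0,"gripper":255},
  {"dx":0,"dy":0,"dz":0,"wx":0,"wy":0,"wz":0,"gripper":255},
])

```text
time: 13.17
tool_pos: [0.5468, -0.219, 0.3282]
ee_rot: [-3.141, 0.001, 0.094]
wrist_force: [0.4, 0.1, -0.4]
width: 0.044
finger_force: 30.0
```

```bash
python3 st.py; python3 - <<'E'
from h import *
C,a=snap("wrist","w6");S,b=snap("scene","s6")
o=robot.get_obs();p=o['tool_pos']
u,v=map(int,proj(C,p-[0,0,.19]));print(u,v)
U,V=map(int,proj(S,p-[0,0,.18]));print(U,V)
cv2.imwrite("pics/c6.png",np.hstack([cv2.resize(a[v-60:v+40,u-50:u+50],(400,400),interpolation=cv2.INTER_CUBIC),cv2.resize(b[V-32:V+32,U-32:U+32],(400,400),interpolation=cv2.INTER_CUBIC)]))
E
```

```text
13.1667 [ 0.54680339 -0.21903983  0.32816984] [-3.14120131e+00  7.79666376e-04  9.36288645e-02] yaw 5.364538776921727 F [ 0.44510223  0.11669313 -0.40717091] [ 0.02780795  0.00864619 -0.07724028] 29.98932241791408 tip z-socket 0.00616983852223757
units dx,dy: 1.7538852982130692e-05 -0.0019987615119623123
281 214
218 165
```

View pics/c6.png

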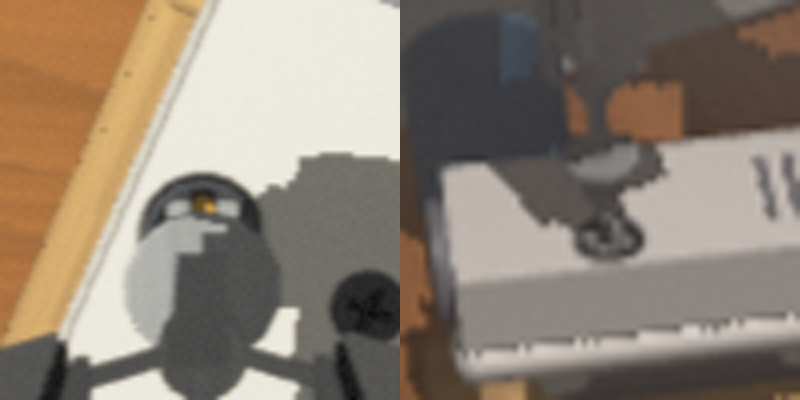

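In the wrist crop the collar (202,285) and the ring (201,235) are lined up, with the slots square to the image. I'll lower and feel for contact.

Emit:
carry_out([
  {"dx":0,"dy":0,"dz":0.15,"wx":0,"wy":0,"wz":0,"gripper":255},
  {"dx":0,"dy":0,"dz":0.15,"wx":0,"wy":0,"wz":0,"gripper":255},
  {"dx":0,"dy":0,"dz":0.15,"wx":0,"wy":0,"wz":0,"gripper":255},
  {"dx":0,"dy":0,"dz":0.15,"wx":0,"wy":0,"wz":0,"gripper":255},
  {"dx":0,"dy":0,"dz":0.1,"wx":0,"wy":0,"wz":0,"gripper":255},
  {"dx":0,"dy":0,"dz":0,"wx":0,"wy":0,"wz":0,"gripper":255},
])

```text
time: 13.77
tool_pos: [0.5468, -0.2189, 0.3138]
ee_rot: [-3.141, 0.001, 0.094]
wrist_force: [0.0, 0.4, -0.8]
width: 0.0439
finger_force: 30.0
```

```bash
python3 st.py
```

```text
13.7667 [ 0.54676582 -0.21892346  0.31377848] [-3.14093402e+00  1.24137320e-03  9.38155130e-02] yaw 5.375232948099278 F [ 0.02581394  0.4193128  -0.82275347] [ 0.03099418  0.07400148 -0.01097286] 29.989263022062005 tip z-socket -0.00822152474580723
units dx,dy: 0.0013429645456621813 0.003970242144180575
```

Tip is 8 mm inside with no force, so the pilot has entered. I'll go on to about 20 mm to test for mesh.

Emit:
carry_out([
  {"dx":0,"dy":0,"dz":0.12,"wx":0,"wy":0,"wz":0,"gripper":255},
  {"dx":0,"dy":0,"dz":0.12,"wx":0,"wy":0,"wz":0,"gripper":255},
  {"dx":0,"dy":0,"dz":0.12,"wx":0,"wy":0,"wz":0,"gripper":255},
  {"dx":0,"dy":0,"dz":0.12,"wx":0,"wy":0,"wz":0,"gripper":255},
  {"dx":0,"dy":0,"dz":0.12,"wx":0,"wy":0,"wz":0,"gripper":255},
  {"dx":0,"dy":0,"dz":0,"wx":0,"wy":0,"wz":0,"gripper":255},
])

```text
time: 14.27
tool_pos: [0.5468, -0.2189, 0.3018]
ee_rot: [-3.141, 0.001, 0.094]
wrist_force: [0.4, -0.4, -1.5]
width: 0.0437
finger_force: 30.0
```

```bash
python3 st.py
```

```text
14.2667 [ 0.54676342 -0.21893837  0.30184358] [-3.14099007e+00  1.08003296e-03  9.38299137e-02] yaw 5.376058046738144 F [ 0.42373592 -0.36434634 -1.49979537] [0.03117066 0.0395777  0.02548564] 29.989297712991174 tip z-socket -0.020156423572033955
units dx,dy: 0.0015321342923917 0.003239318924279077
```

It's past the 16 mm stop without force, so it is meshed. Now pressing toward home.

Emit:
carry_out([
  {"dx":0,"dy":0,"dz":0.12,"wx":0,"wy":0,"wz":0,"gripper":255},
  {"dx":0,"dy":0,"dz":0.12,"wx":0,"wy":0,"wz":0,"gripper":255},
  {"dx":0,"dy":0,"dz":0.12,"wx":0,"wy":0,"wz":0,"gripper":255},
  {"dx":0,"dy":0,"dz":0.12,"wx":0,"wy":0,"wz":0,"gripper":255},
  {"dx":0,"dy":0,"dz":0.1,"wx":0,"wy":0,"wz":0,"gripper":255},
  {"dx":0,"dy":0,"dz":0.05,"wx":0,"wy":0,"wz":0,"gripper":255},
  {"dx":0,"dy":0,"dz":0,"wx":0,"wy":0,"wz":0,"gripper":255},
])

```text
time: 14.85
tool_pos: [0.547, -0.219, 0.2909]
ee_rot: [3.141, -0.001, 0.094]
wrist_force: [-0.3, 0.3, 5.3]
width: 0.0436
finger_force: 30.0
```

```bash
python3 st.py
```

```text
14.85 [ 0.54700184 -0.21900442  0.29092039] [ 3.14094028e+00 -1.03027027e-03  9.38424704e-02] yaw 5.376777493093326 F [-0.26844162  0.32560939  5.32303773] [ 0.27255843  0.32158022 -0.00054833] 29.99268718314852 tip z-socket -0.0310796102291665
units dx,dy: -0.010026696589986532 -0.0011657563140580578
```

Emit:
carry_out([
  {"dx":0,"dy":0,"dz":0.07,"wx":0,"wy":0,"wz":0,"gripper":255},
  {"dx":0,"dy":0,"dz":0.07,"wx":0,"wy":0,"wz":0,"gripper":255},
  {"dx":0,"dy":0,"dz":0.05,"wx":0,"wy":0,"wz":0,"gripper":255},
  {"dx":0,"dy":0,"dz":0,"wx":0,"wy":0,"wz":0,"gripper":255},
  {"dx":0,"dy":0,"dz":0,"wx":0,"wy":0,"wz":0,"gripper":255},
])

```text
time: 15.27
tool_pos: [0.547, -0.219, 0.2879]
ee_rot: [3.141, -0.002, 0.094]
wrist_force: [-1.7, 0.7, 7.4]
width: 0.0438
finger_force: 30.0
```

```bash
python3 st.py
```

```text
15.2667 [ 0.54700546 -0.21900678  0.28786491] [ 3.14063941e+00 -1.52530263e-03  9.38357987e-02] yaw 5.376395233452615 F [-1.68167804  0.66854658  7.38778898] [2.97825823e-01 4.52664693e-01 3.12674405e-04] 29.993752455047797 tip z-socket -0.034135091231538905
units dx,dy: -0.010196219133626998 -0.0013000620369535943
```

Emit:
carry_out([
  {"dx":0,"dy":0,"dz":0.04,"wx":0,"wy":0,"wz":0,"gripper":255},
  {"dx":0,"dy":0,"dz":0.04,"wx":0,"wy":0,"wz":0,"gripper":255},
  {"dx":0,"dy":0,"dz":0,"wx":0,"wy":0,"wz":0,"gripper":255},
  {"dx":0,"dy":0,"dz":0,"wx":0,"wy":0,"wz":0,"gripper":255},
])

```text
time: 15.6
tool_pos: [0.547, -0.219, 0.2876]
ee_rot: [3.14, -0.002, 0.094]
wrist_force: [-1.9, 1.1, 9.4]
width: 0.0435
finger_force: 30.0
```

```bash
python3 st.py
```

```text
15.6 [ 0.54695172 -0.21896163  0.28758947] [ 3.14001715e+00 -2.43581037e-03  9.38801258e-02] yaw 5.378934990827938 F [-1.85169728  1.10783879  9.3600826 ] [0.44620591 0.7641951  0.03794385] 29.99820139571966 tip z-socket -0.03441052665197342
units dx,dy: -0.007732368861399506 0.0011987001957680333
```

The tool moved only 0.3 mm for 1.6 mm commanded, so the collar is on the ring. I'll press a touch harder for margin and check the result.

Emit:
carry_out([
  {"dx":0,"dy":0,"dz":0.06,"wx":0,"wy":0,"wz":0,"gripper":255},
  {"dx":0,"dy":0,"dz":0,"wx":0,"wy":0,"wz":0,"gripper":255},
  {"dx":0,"dy":0,"dz":0,"wx":0,"wy":0,"wz":0,"gripper":255},
  {"dx":0,"dy":0,"dz":0,"wx":0,"wy":0,"wz":0,"gripper":255},
  {"dx":0,"dy":0,"dz":0,"wx":0,"wy":0,"wz":0,"gripper":255},
])

```text
time: 16.02
tool_pos: [0.5469, -0.2189, 0.2875]
ee_rot: [3.139, -0.003, 0.094]
wrist_force: [-3.9, 1.4, 13.2]
width: 0.0436
finger_force: 30.0
```

```bash
python3 st.py; python3 - <<'E'
from h import *
C,a=snap("wrist","w7");S,b=snap("scene","s7")
p=robot.get_obs()['tool_pos'];u,v=map(int,proj(C,p-[0,0,.15]));U,V=map(int,proj(S,p-[0,0,.14]))
cv2.imwrite("pics/c7.png",np.hstack([cv2.resize(a[v-60:v+40,u-50:u+50],(400,400),interpolation=cv2.INTER_CUBIC),cv2.resize(b[V-32:V+32,U-32:U+32],(400,400),interpolation=cv2.INTER_CUBIC)]))
E
```

```text
16.0167 [ 0.54691091 -0.21893708  0.28750391] [ 3.1394434  -0.00326603  0.09391007] yaw 5.3806504124711845 F [-3.9126759   1.38297752 13.2096055 ] [0.57228379 0.95190536 0.00292832] 30.00226382369874 tip z-socket -0.03449609390688213
units dx,dy: -0.005815909218857368 0.0026123549486170936
```

View pics/c7.png

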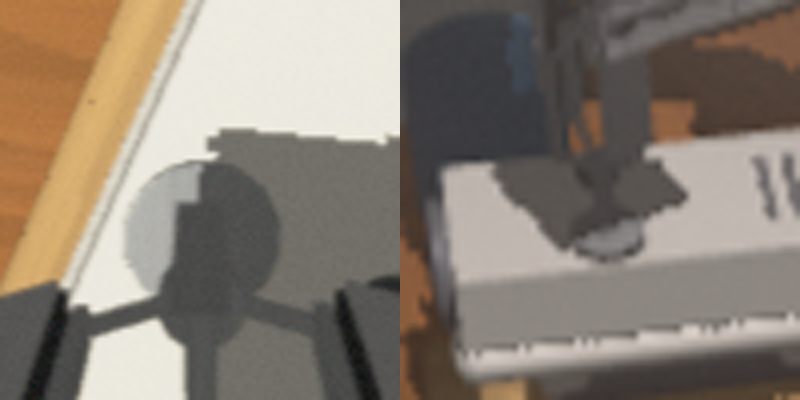

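Both views show the collar (wrist crop (202,235), scene crop (612,240)) covering the ring and sitting on the mixer top. Force is 13 N and steady, so I'm handing in.

```bash
python3 -c "
from bench import robot
print(robot.close_job())"
```

```text
the job is handed in; nothing more can be done
None
```

The beater is meshed in the wide socket with its collar on the ring, still gripped (30 N) and pressed home with about 13 N, and the job was handed in at about 16 s; the hand-in call gave no verdict.

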